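# Close up the racks in a loading tray and lock its pusher with the cam

### The job

Get the loaded rack tray ready to be carried: turn the cam lever from its raised (locked) end right round to its low point so that the pusher is free, push the pusher by its knob until all four racks stand closed up against the end stop, then turn the cam lever right back to the locked end so that the cam stands behind the pusher's roller. Push the knob and the lever with the outside of the fingers only: do not take either of them between the fingers, do not lift or tip a rack, and leave the things standing round the tray where they are.

Things in the scene. Friction and masses are not known exactly. Their poses are not given: they have to be found in the camera images.
- loading_tray: Open stainless rack tray, 388 x 183 mm, fixed to the bench, with an upright wire bail 140 mm high along its left (+y) side. Origin: middle of its underside, 1 mm above the bench. Its -x points to the front end with the end stop, on the robot's side; -y to the slotted side rail (20 mm high, y -92 to -62 mm). Rack channel: y -60 to +71 mm, floor 2 mm high.
- end_stop (a point): Middle of the top edge of the end stop's inner face. The end stop is an upright steel plate across the tray's front end, 35 mm high; its inner face, which the racks are pushed against, is at x = -186 mm in the tray's frame.
- loading_tray_pusher (a joint): Pusher slide, in m; grows forward (the tray's -x, to the end stop). An upright plate 48 mm high behind the racks, its front face at tray x = 0.156 - value, moved by a knob on the side rail; 1 to 3 N. Starts at 0.165 to 0.190. Cam up: the roller meets the cam at about 0.192 and it stops. Home, the four racks closed up against the end stop: 0.249 (0.247 to 0.249 once locked).
- pusher_knob (a point): Middle of the top of the pusher's knob: an upright grey-black cylinder, diameter 18 mm, top 47 mm above the bench, on a bar 22 to 30 mm high, above the side rail (20 mm high). It moves with the pusher; in the tray's frame it is at x = 0.162 - pusher value, y = -0.080.
- follower_roller (a point): Middle of the top of the pusher's white follower roller: upright, diameter 12 mm, 22 to 31 mm high (its screw head to 34 mm), on an arm beside the knob, on the outer side of the rail. In the tray's frame it has the knob's x and y = -104 mm. It moves with the pusher and runs past the cam.
- cam (a joint): Angle of cam and lever, in rad, about a vertical axis. 0: cam up, locked, lever at the stop by the red dot. 2.09: low point, lever at the stop by the green dot. Grows clockwise seen from above. Starts at 0 to 0.4. The roller passes only above about 1.85. Stays where it is left. It comes back to 0 only with the pusher home; its ramp drives a roller that is up to 5 mm short.
- cam_pivot (a point): Middle of the screw head on the cam's upright axis, 42 mm above the bench, at x = -58 mm, y = -130 mm in the tray's frame. The brass-coloured cam plate under it (23 to 31 mm high) is a lobe of 32 mm radius on a hub of 12 mm radius; the lever is a flat dark bar 12 mm wide, 31 to 37 mm high.
- cam_grip (a point): Middle of the top of the lever's grip: an upright black cylinder, diameter 16 mm, 36 to 63 mm above the bench, 60 mm from the cam's axis; 1 to 2 N turn it. Seen from the axis it lies, in the tray's frame, at -30 degrees (towards +x and -y) when joint cam is 0 and at -150 degrees (towards -x and -y) at the low point, passing through -y (away from the tray).
- low_mark (a point): The green dot that marks the lever's low end, on the bracket that carries the cam. The grey bracket is fixed to the outside of the side rail: top plate 21 mm high, x -110 to -6 mm, y -168 to -92 mm in the tray's frame, with two stop pins for the lever (36 mm high). A red dot marks the locked end.
- rack_orange: Grey five-place tube rack, 23 x 129 mm, 58 mm high, with five orange-capped tubes up to 112 mm, loose in the tray's channel, the first behind the end stop. Origin: middle of its underside; its x is its thin side, along the tray's x. Racks stand with gaps of about 4 to 25 mm at the start.
- rack_filled: Grey five-place tube rack, 23 x 129 mm, with five open tubes up to 107 mm, loose, second from the end stop. Origin as above.
- rack_cream: Cream empty five-place rack, 23 x 129 x 58 mm, loose, third from the end stop. Origin as above.
- rack_grey: Grey empty five-place rack, 23 x 129 x 58 mm, loose, fourth, next to the pusher. Origin as above.
- dropper_bottle: Bystander: white dropper bottle, diameter 40 mm, 108 mm high, standing beside the tray. Origin: middle of its underside.
- barcode_scanner: Bystander: dark blue cordless scanner, 64 x 172 x 36 mm, lying beside the cam. Origin: middle of its underside, its y along its length.
- green_rack: Bystander: green five-place rack with three open tubes, 24 x 129 x 107 mm. Origin: middle of its underside.
- cap_tray: Bystander: white box of orange caps, 125 x 160 x 72 mm. Origin: middle of its underside.
Things that resemble listed ones, but are neither listed nor needed, are in the scene too. Leave any orange look-alike of the rack_grey alone.

How it is judged:
By the outcome, as a careful person would: the job done as asked, in the order asked, and still so for the second after the job is handed in, with the robot touching nothing.
It also fails if it takes over 64 s, if anything falls off the work surface, if the arm or the gripper's body presses on something with over 40 N, if the wrist force passes 120 N, or if a joint passes its speed limit or range.

### The arm

A 7-joint arm with a two-finger parallel gripper is mounted at the origin on a cart in front of the work surface, level with it; the furniture and walls round the work are solid. World frame = base frame: x ahead of the robot, y to its left, z up, the work surface at z = 0. Lengths are in m, angles in rad, forces in N, time in s.
With the tool pointing down it reaches from about 0.425 to 0.875 m from the base axis. Payload 4.7 kg.
Tool frame: the origin (TCP) lies at the very end of the fingers, on their centre line; the grasp point (between the pads) lies 19 mm behind it (ctrl.grasp_offset is the distance from the TCP to the grasp point, in m); z points along the fingers, y is the direction in which the jaws open and shut (so a half turn about z gives the same grasp; the last joint's range is limited). The gripper opens to 87 mm and grips with 3 to 60 N. Pads are 19 mm wide; open, the fingers measure 117 mm over their backs; the gripper's body (75 mm by 190 mm) begins 51 mm behind the grasp point.
Start: joints at [1.332, 0.321, -0.07, 1.45, 0.023, 1.371, -0.057], TCP at [0.163, -0.629, 0.223] pointing down, gripper open.
Joint ranges: [-2.86, 2.86], [-0.3, 2.09], [-1.38, 1.24], [0.06, 2.45], [-1.56, 4.7], [0.09, 2.05], [-2.69, 2.69]. Speed limits (rad/s): [2.57, 2.57, 3.14, 3.14, 3.14, 3.14, 3.14].

### API

Orientations are given as a rotation vector (axis times angle).
In Python, from bench import ctrl gives the robot as it stands.
- The arm moves only by the shell command python3 -m creep 'ROWS' [FORCE]. ROWS is JSON, a list that holds one entry, the list of rows, each a list of 7 numbers: the opening, from 0 (shut) to 1 (fully open), then the shift along the tool's x, y, z in mm, then the turn, a rotation vector about the tool's x, y, z in rad. In form: [[[grip, dx, dy, dz, rx, ry, rz], ...]]. A call has 1 to 5 rows; each row is the pose to reach, as a shift and turn from the pose commanded when the call began, along the tool's axes at that moment; what a row does not reach only later rows make up. A row lasts 1/10 s, in which the tool goes at most 50 mm and 8.59 degrees, less where a joint would pass 70% of its speed; a pose out of reach is approached as far as the arm can. A call with a gripper value outside its range is refused whole. The fingers move at their own pace and stop on an object; FORCE is the grip in N (left out, the last holds). Time passes only in rows, so rows that repeat a pose let the fingers close. It gives the time, the measured TCP pose, the force and the opening at its end, in the units of the state.
- ctrl.get_state(): the state, without advancing time (a new reading comes with each control period).
- ctrl.get_image(name): name is "scene" or "top" or "wrist"; returns the picture (400x640x3 uint8, red, green, blue); there is no depth.
- ctrl.camera_params(name): a dict with "K" (3x3 intrinsics, pixels), "pose" (4x4, takes a point from camera to world coordinates). Camera axes: x right, y down, z forward; pixel columns grow to the right and rows downward; lengths in m; the calibration is good to about 2 mm. A picture is of the moment at which its call begins: read the wrist's pose just before it. camera_params takes no time and is no camera call; for the wrist camera it gives the pose at the moment of the call.
- ctrl.close_job(): hands the job in, once; it reports no verdict.
The state is a dict: "time": time; "joint_positions": joint angles; "qd": joint speeds; "joint_torque": joint torques, N m; "position": TCP position; "tool_rot": TCP orientation; "ft_force": force on the tool from outside, world axes, zero at the start; "torque": the same for the moment, N m; "grip_width": opening from 0.0 (shut) to 1.0 (fully open).
Only numpy, scipy, OpenCV 4.12 (cv2) and the standard library are available. Lean on these libraries where they do the work, as an engineer would, in place of code of your own. Each camera call takes 0.05 s, during which the arm holds its last target. There are 200 camera calls.

## Working session

There is one attempt and no reset: what is moved stays moved. The work goes in short steps, Python scripts to look and compute and a shell command to move; the robot and the scene stay as the last step left them, time stands still between calls to the robot, and variables do not carry over. Pictures are saved under pics/ and viewed, about 8 in all and at most 12, crops included, and the job is handed in when it is done.

```bash
mkdir -p pics; ls; python3 - <<'E'
from bench import ctrl
import cv2,numpy as np
s=ctrl.get_state();print(s)
for n in("scene","top"):
    im=ctrl.get_image(n);cv2.imwrite(f"pics/{n}0.png",im[:,:,::-1])
    p=ctrl.camera_params(n);print(n,np.round(p["K"],1).tolist(),np.round(p["pose"],3).tolist())
E
```

```text
pics
{'time': 0.0, 'joint_positions': array([ 1.33210411,  0.32181561, -0.07010722,  1.451679  ,  0.02258898,
        1.37077943, -0.05692078]), 'qd': array([-0.00070452,  0.00131472,  0.00033331,  0.00020303,  0.0008106 ,
        0.0012256 , -0.00109137]), 'joint_torque': array([-7.81028521e-04, -4.91299438e+01, -4.04430740e-01, -3.12535250e+01,
       -6.39495696e-02,  4.35906218e-02,  1.52130874e-04]), 'position': array([ 0.16240195, -0.62881642,  0.22146447]), 'tool_rot': array([-3.11467296e+00, -3.95838427e-01,  4.99073868e-04]), 'ft_force': array([-0.01324564,  0.02103407, -0.07577248]), 'torque': array([-0.00160719, -0.00250603, -0.02349829]), 'grip_width': 1.0016534881957735}
scene [[394.2, 0.0, 324.5], [0.0, 394.2, 198.1], [0.0, 0.0, 1.0]] [[-0.776, -0.499, 0.386, 0.236], [-0.631, 0.62, -0.466, 0.323], [-0.007, -0.605, -0.796, 0.904], [0.0, 0.0, 0.0, 1.0]]
top [[481.0, 0.0, 318.3], [0.0, 481.0, 200.7], [0.0, 0.0, 1.0]] [[-0.004, -0.998, 0.063, 0.522], [-1.0, 0.004, -0.001, -0.193], [0.001, -0.063, -0.998, 1.376], [0.0, 0.0, 0.0, 1.0]]
```

View pics/top0.png

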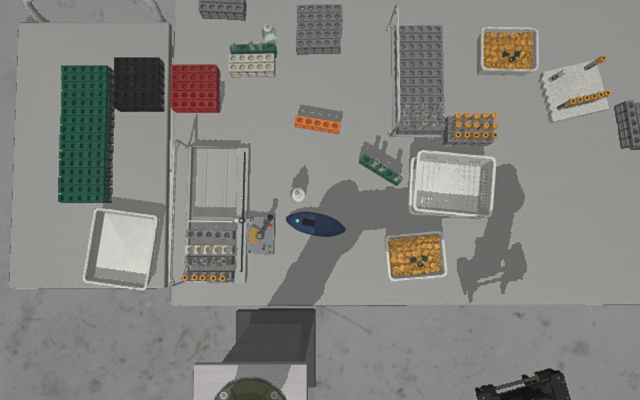

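View pics/scene0.png

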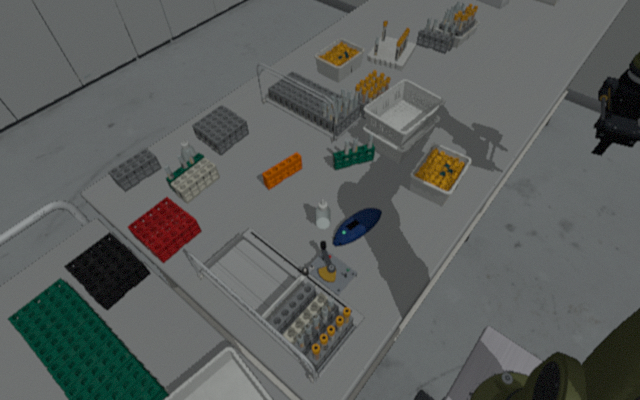

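Top view: the tray is at about (215,215), end stop at its lower edge (row 283), with racks in order orange, filled, cream, grey. The cam is at about (260,235), its grip near (270,217), the bottle at (298,194) and the scanner at (316,223). I'll enlarge that area.

```bash
cat > h.py <<'E'
from bench import ctrl
import cv2,numpy as np
from scipy.spatial.transform import Rotation as R
def ray(n,u,v,z,p=None):
    p=p or ctrl.camera_params(n);T=np.array(p["pose"]);d=T[:3,:3]@np.linalg.inv(p["K"])@[u,v,1]
    return T[:3,3]+d*(z-T[2,3])/d[2]
def proj(n,X,p=None):
    p=p or ctrl.camera_params(n);T=np.array(p["pose"]);c=T[:3,:3].T@(np.array(X)-T[:3,3]);q=np.array(p["K"])@c
    return q[:2]/q[2]
E
python3 - <<'E'
from h import *
im=cv2.imread("pics/top0.png")[140:290,170:350]
cv2.imwrite("pics/c0.png",cv2.resize(im,None,fx=4.4,fy=4,interpolation=cv2.INTER_CUBIC)[:, :790])
E
```

```text
(no output)
```

View pics/c0.png

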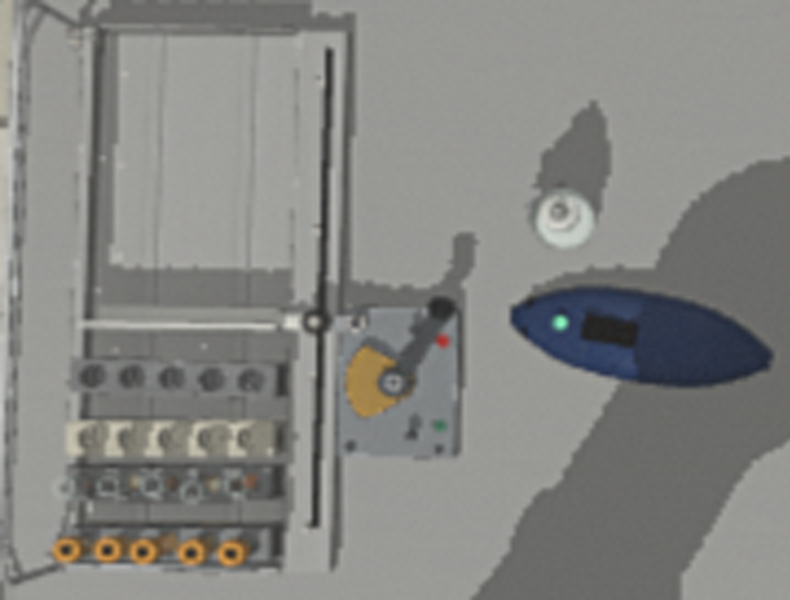

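The crop shows the knob at (315,321), roller (359,322), pivot (393,382), grip (441,307), red dot (442,341) and green dot (439,426). The cam is the only one in the scene and fits the description. Now I'll convert these to positions.

```bash
python3 - <<'E'
from h import *
c=lambda u,v:(170+(u+.5)/4.4-.5,140+(v+.5)/4-.5)
W={}
for n,u,v,z in [("knob",315,321,.047),("roller",359,322,.034),("pivot",393,382,.042),("grip",441,307,.063),("red",442,341,.021),("green",439,426,.021),("slotfar",329,50,.02),("slotnear",316,525,.02),("bottle",563,212,.108),("scanL",512,315,.018),("scanR",772,357,.018)]:
    W[n]=ray("top",*c(u,v),z); print(n,np.round(W[n],4))
print("roller-knob",np.linalg.norm((W["roller"]-W["knob"])[:2]),"grip",np.linalg.norm((W["grip"]-W["pivot"])[:2]))
d=W["slotfar"]-W["slotnear"];yaw=np.arctan2(d[1],d[0]);print("yaw",yaw)
r=W["red"]-W["green"];print("yaw dots",np.arctan2(r[1],r[0]))
for y in (yaw,):
    C=np.array([[np.cos(y),-np.sin(y)],[np.sin(y),np.cos(y)]])
    o=W["pivot"][:2]-C@[-.058,-.130];print("tray",o)
    for k in W: print(k,"tray",np.round(C.T@(W[k][:2]-o),4))
    g=C.T@(W["grip"]-W["pivot"])[:2];print("grip ang",np.degrees(np.arctan2(g[1],g[0])))
s=ctrl.get_state();print(np.round(R.from_rotvec(s["tool_rot"]).as_matrix(),3))
# check in scene view
im=ctrl.get_image("scene");print([ (k,np.round(proj("scene",W[k]),1).tolist()) for k in("knob","pivot","grip","green")])
cv2.imwrite("pics/s1.png",cv2.resize(im[200:380,190:400,::-1],None,fx=3.3,fy=3.3,interpolation=cv2.INTER_CUBIC))
E
```

```text
knob [0.5537 0.0195 0.047 ]
roller [ 0.5532 -0.0063  0.034 ]
pivot [ 0.5114 -0.029   0.042 ]
grip [ 0.5625 -0.0611  0.063 ]
red [ 0.5399 -0.0576  0.021 ]
green [ 0.4804 -0.0559  0.021 ]
slotfar [0.7468 0.016  0.02  ]
slotnear [0.4116 0.0223 0.02  ]
bottle [ 0.6237 -0.1388  0.108 ]
scanL [ 0.5581 -0.1022  0.018 ]
scanR [ 0.5279 -0.2687  0.018 ]
roller-knob 0.025817108500673924 grip 0.060370183146552944
yaw -0.018773186218556854
yaw dots -0.029604886521841428
tray [0.57186706 0.09991427]
knob tray [-0.0167 -0.0807]
roller tray [-0.0167 -0.1065]
pivot tray [-0.058 -0.13 ]
grip tray [-0.0063 -0.1612]
red tray [-0.029  -0.1581]
green tray [-0.0886 -0.1575]
slotfar tray [ 0.1765 -0.0806]
slotnear tray [-0.1587 -0.0806]
bottle tray [ 0.0563 -0.2377]
scanL tray [-0.0099 -0.2023]
scanR tray [-0.037  -0.3694]
grip ang -31.10095937700867
[[ 0.968  0.25  -0.001]
 [ 0.25  -0.968  0.002]
 [-0.    -0.002 -1.   ]]
[('knob', [303.9, 269.7]), ('pivot', [330.2, 266.4]), ('grip', [322.2, 241.7]), ('green', [346.8, 269.9])]
```

View pics/s1.png

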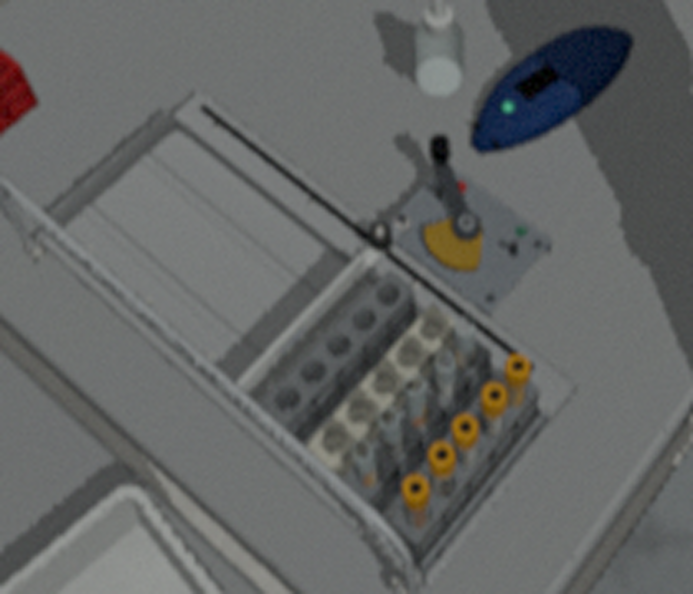

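Results hold up: knob–roller is 25.8 mm (24 expected), grip radius 60.4 mm (60 expected), grip angle −31°, and pusher about 0.179. Next I'll work out the approach, with shut fingers, tool y along tray +x and tool x along tray +y.

```bash
cat >> h.py <<'E'
YAW=-.02;P=np.array([.5114,-.029])
C=np.array([[np.cos(YAW),-np.sin(YAW)],[np.sin(YAW),np.cos(YAW)]]);O=P-C@[-.058,-.130]
RT=np.column_stack([np.r_[C[:,1],0],np.r_[C[:,0],0],[0,0,-1]])
def where():
    s=ctrl.get_state();p=s["position"];R0=R.from_rotvec(s["tool_rot"]).as_matrix()
    print("t",round(s["time"],2),"tray mm",np.round(1000*np.r_[C.T@(p[:2]-O),p[2]],1),"F tray",np.round(np.r_[C.T@s["ft_force"][:2],s["ft_force"][2]],1),"grip",round(s["grip_width"],2))
    return p,R0
def to(x,y,z):
    p,R0=where();w=np.r_[C@[x/1e3,y/1e3]+O,z/1e3]
    print("->",(x,y,z),"shift",np.round(1000*R0.T@(w-p),1),"turn",np.round(R.from_matrix(R0.T@RT).as_rotvec(),3))
# finger centre for grip at lever angle deg, pushing sense s (+1 clockwise), finger half sizes hx(tray x),hy
def fc(deg,s,gap=0,hx=15,hy=10):
    a=np.radians(deg);g=np.array([-58,-130])+60*np.array([np.cos(a),np.sin(a)]);t=s*np.array([np.sin(a),-np.cos(a)])
    for d in np.arange(0,60,.2):
        q=np.maximum(np.abs(t*d)-[hx,hy],0)
        if np.hypot(*q)>=8+gap: return np.round(g-t*d,1)
E
python3 - <<'E'
from h import *
to(20,-122,150)
for a in(-30,-45,-60,-75,-90,-105,-120,-135,-150):print(a,fc(a,1),fc(a,-1))
E
```

```text
t 0.15 tray mm [-394.9 -736.8  221.7] F tray [-0.1 -0.2 -0.4] grip 1.0
-> (20, -122, 150) shift [ 565.2 -480.2   72.4] turn [-1.000e-03 -1.000e-03 -1.298e+00]
-30 [   4.4 -142. ] [ -16.4 -178. ]
-45 [   2.1 -154.7] [ -33.3 -190.1]
-60 [  -5.5 -169. ] [ -50.5 -195. ]
-75 [ -19.3 -181.7] [ -65.7 -194.2]
-90 [ -35. -190.] [ -81. -190.]
-105 [ -50.3 -194.2] [ -96.7 -181.7]
-120 [ -65.5 -195. ] [-110.5 -169. ]
-135 [ -82.7 -190.1] [-118.1 -154.7]
-150 [ -99.6 -178. ] [-120.4 -142. ]
```

```bash
python3 -m creep '[[[0,35,-30,0,0,0,-0.13],[0,70,-60,0,0,0,-0.26],[0,105,-90,0,0,0,-0.39],[0,140,-120,0,0,0,-0.52],[0,175,-150,0,0,0,-0.65]]]'; python3 -c "
from h import *
to(20,-122,150)"
```

```text
time: 0.65
position: [0.2952, -0.4385, 0.2223]
tool_rot: [-2.823, -1.378, 0.0]
ft_force: [-0.0, -0.8, -0.8]
grip_width: 0.631
t 0.65 tray mm [-266.  -543.8  222.3] F tray [ 0.  -0.8 -0.8] grip 0.63
-> (20, -122, 150) shift [509.  -23.9  72.3] turn [-0.     0.    -0.643]
```

```bash
python3 -m creep '[[[0,48,-2,0,0,0,-0.13],[0,96,-5,0,0,0,-0.26],[0,144,-7,0,0,0,-0.39],[0,192,-10,0,0,0,-0.52],[0,240,-12,0,0,0,-0.64]]]'; python3 -c "
from h import *
to(20,-122,150)"
```

```text
time: 1.15
position: [0.4343, -0.2427, 0.2225]
tool_rot: [2.247, 2.195, -0.001]
ft_force: [0.8, -0.7, 0.2]
grip_width: 0.171
t 1.15 tray mm [-130.8 -345.2  222.5] F tray [ 0.8 -0.7  0.2] grip 0.17
-> (20, -122, 150) shift [223.7 150.2  72.4] turn [-0.     0.001 -0.003]
```

```bash
python3 -m creep '[[[0,37,25,0,0,0,0],[0,75,50,0,0,0,0],[0,112,75,0,0,0,0],[0,149,100,0,0,0,0],[0,186,125,10,0,0,0]]]'; python3 -m creep '[[[0,37,25,20,0,0,0],[0,37,25,62,0,0,0],[0,37,25,62,0,0,0]]]'; python3 -c "
from h import *
to(20,-122,50)
for n in('wrist','top'): cv2.imwrite(f'pics/{n}2.png',ctrl.get_image(n)[:,:,::-1])
w=cv2.imread('pics/wrist2.png');t=cv2.resize(cv2.imread('pics/top2.png')[120:300,160:352],None,fx=2.2,fy=2.2)
cv2.imwrite('pics/m2.png',np.hstack([cv2.resize(w,(370,231)),cv2.resize(t,(420,396))[:231]]) if 0 else w)"
```

```text
time: 1.65
position: [0.5654, -0.0608, 0.2136]
tool_rot: [2.251, 2.188, 0.002]
ft_force: [0.2, -0.8, 0.7]
grip_width: 0.006
time: 1.95
position: [0.5861, -0.0243, 0.1449]
tool_rot: [-2.242, -2.188, 0.01]
ft_force: [-1.7, -0.6, -1.3]
grip_width: 0.004
t 1.95 tray mm [  16.6 -123.8  144.9] F tray [-1.7 -0.7 -1.3] grip 0.0
-> (20, -122, 50) shift [ 1.7  4.4 94.8] turn [-0.011 -0.001 -0.005]
```

View pics/m2.png

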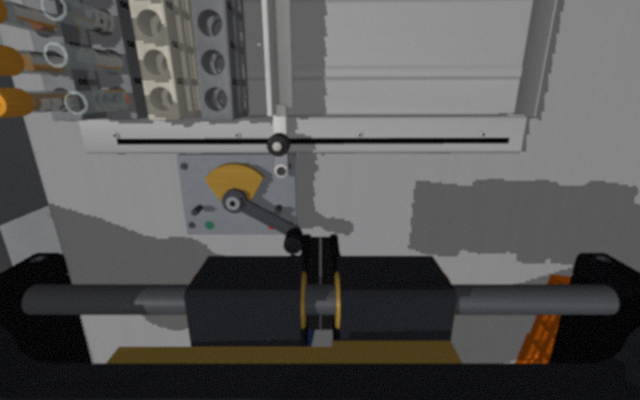

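The wrist view shows the fingers' tip at (320,245) just right of the lever grip (293,243), with pivot (234,202), knob (278,145), roller (281,171) and green dot (209,225). I'll check the positions with this view.

```bash
python3 -c "
from h import *
for n,u,v,z in(('pivot',234,202,.042),('knob',278,143,.047),('roller',281,171,.034),('grip',292,239,.063)):
    w=ray('wrist',u,v,z);print(n,np.round(w,4),'tray',np.round(1000*C.T@(w[:2]-O),1))
to(20,-122,48)"
```

```text
pivot [ 0.5147 -0.0319  0.042 ] tray [ -54.6 -132.9]
knob [0.5567 0.0184 0.047 ] tray [-13.7 -81.7]
roller [ 0.5559 -0.0076  0.034 ] tray [ -13.9 -107.7]
grip [ 0.565  -0.0584  0.063 ] tray [  -3.8 -158.3]
t 2.05 tray mm [  19.7 -126.1  150.1] F tray [ 0.8  0.2 -0.3] grip 0.0
-> (20, -122, 48) shift [  4.1   0.5 102.1] turn [-0.002  0.    -0.009]
```

```bash
python3 -m creep '[[[0,3,1,35,0,0,0],[0,3,1,70,0,0,0],[0,3,1,90,0,0,0],[0,3,1,102,0,0,0],[0,3,1,102,0,0,0]]]'; python3 -c "
from h import *
to(2,-153,48);to(-5,-168,48)"
```

```text
time: 2.55
position: [0.5909, -0.0242, 0.0488]
tool_rot: [2.254, 2.188, -0.001]
ft_force: [-0.4, 0.0, 0.9]
grip_width: 0.006
t 2.55 tray mm [  21.4 -123.6   48.8] F tray [-0.4  0.   0.9] grip 0.01
-> (2, -153, 48) shift [-29.6 -19.1   0.8] turn [-0.     0.001 -0.01 ]
t 2.55 tray mm [  21.4 -123.6   48.8] F tray [-0.4  0.   0.9] grip 0.01
-> (-5, -168, 48) shift [-44.7 -26.    0.8] turn [-0.     0.001 -0.01 ]
```

```bash
python3 -m creep '[[[0,-9,-11,0,0,0,0],[0,-18,-17,0,0,0,0],[0,-25,-18,0,0,0,0],[0,-32,-20,0,0,0,0],[0,-39,-23,0,0,0,0]]]'; python3 -m creep '[[[0,-6,-3,0,0,0,0],[0,-11,-8,0,0,0,0],[0,-15,-13,0,0,0,0],[0,-19,-19,0,0,0,0],[0,-23,-26,0,0,0,0]]]'; python3 -c "
from h import *
to(-50,-194,48);"
```

```text
time: 3.05
position: [0.5674, -0.0619, 0.0492]
tool_rot: [2.252, 2.189, 0.002]
ft_force: [0.3, 0.9, -0.1]
grip_width: 0.004
time: 3.55
position: [0.5398, -0.0835, 0.0485]
tool_rot: [-2.252, -2.19, -0.0]
ft_force: [1.7, 1.1, 1.1]
grip_width: 0.0
t 3.55 tray mm [ -28.5 -183.9   48.5] F tray [1.7 1.1 1.1] grip 0.0
-> (-50, -194, 48) shift [-10.3 -21.4   0.5] turn [ 0.    -0.    -0.008]
```

```bash
python3 -m creep '[[[0,-4,-7,0,0,0,0],[0,-7,-14,0,0,0,0],[0,-9,-22,0,0,0,0],[0,-10,-29,0,0,0,0],[0,-10,-36,0,0,0,0]]]'; python3 -m creep '[[[0,2,-6,0,0,0,0],[0,3,-12,0,0,0,0],[0,5,-18,0,0,0,0],[0,8,-23,0,0,0,0],[0,11,-28,0,0,0,0]]]'; python3 -c "
from h import *
to(-100,-178,48)
cv2.imwrite('pics/w3.png',ctrl.get_image('wrist')[:,:,::-1])"
```

```text
time: 4.05
position: [0.5035, -0.0924, 0.0486]
tool_rot: [2.252, 2.19, 0.0]
ft_force: [1.7, 1.6, 0.2]
grip_width: 0.004
time: 4.55
position: [0.4759, -0.0807, 0.0486]
tool_rot: [2.252, 2.19, -0.001]
ft_force: [1.5, -0.1, 0.3]
grip_width: 0.0
t 4.55 tray mm [ -92.4 -182.4   48.6] F tray [ 1.5 -0.1  0.3] grip 0.0
-> (-100, -178, 48) shift [ 4.4 -7.6  0.6] turn [-0.     0.001 -0.008]
```

View pics/w3.png

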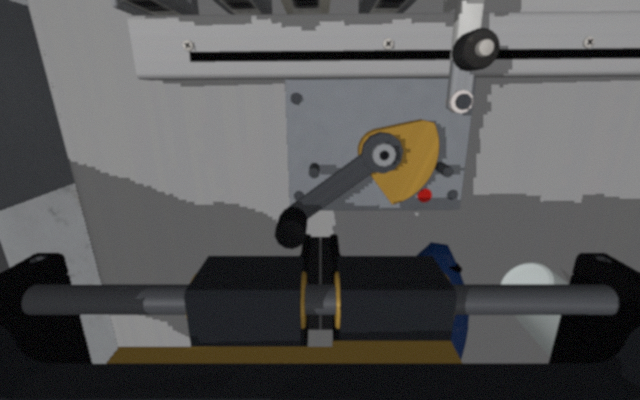

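The lever is near its low point: the pivot is at (384,153), the grip at (292,228), and its stop pin is at (315,170). I'll press on to the stop.

```bash
python3 -m creep '[[[0,3,-3,0,0,0,0],[0,6,-6,0,0,0,0],[0,9,-8,0,0,0,0],[0,12,-10,0,0,0,0],[0,12,-10,0,0,0,0]]]'; python3 -c "
from h import *
to(-100,-178,48)"
```

```text
time: 5.1
position: [0.4705, -0.0743, 0.0494]
tool_rot: [2.246, 2.179, 0.002]
ft_force: [11.8, -13.2, -10.0]
grip_width: 0.003
t 5.1 tray mm [ -98.  -176.1   49.4] F tray [ 12.  -12.9 -10. ] grip 0.0
-> (-100, -178, 48) shift [-1.9 -2.   1.4] turn [ 0.01   0.008 -0.01 ]
```

```bash
python3 -m creep '[[[0,-14,12,0,0,0,0],[0,-22,20,0,0,0,0],[0,-22,20,-30,0,0,0],[0,-22,20,-70,0,0,0],[0,-22,20,-70,0,0,0]]]'; python3 -c "
from h import *
to(28,-84,110)
im=ctrl.get_image('wrist');cv2.imwrite('pics/w4.png',im[:,:,::-1])
to(28,-84,110)
for u in [0]:
  p=ctrl.camera_params('wrist')
  for n,X in(('piv',(-58,-130,42)),('grip@-150',(-58-52,-160,63)),('knob',(-16.7,-80.7,47))):
    print(n,proj('wrist',np.r_[C@[X[0]/1e3,X[1]/1e3]+O,X[2]/1e3],p))"
```

```text
time: 5.6
position: [0.4892, -0.0909, 0.123]
tool_rot: [2.248, 2.186, 0.005]
ft_force: [0.0, -0.3, 0.0]
grip_width: 0.008
t 5.6 tray mm [ -78.9 -192.3  123. ] F tray [ 0.  -0.3  0. ] grip 0.01
-> (28, -84, 110) shift [109.1 106.   13.5] turn [ 0.007  0.002 -0.008]
t 5.65 tray mm [ -80.5 -192.3  120.7] F tray [ 0.3 -0.4 -1. ] grip 0.01
-> (28, -84, 110) shift [109.2 107.6  11. ] turn [ 0.004  0.001 -0.008]
piv [350.44520627 122.12278557]
grip@-150 [275.86635924 170.64632253]
knob [415.90291674  45.23780848]
```

View pics/w4.png

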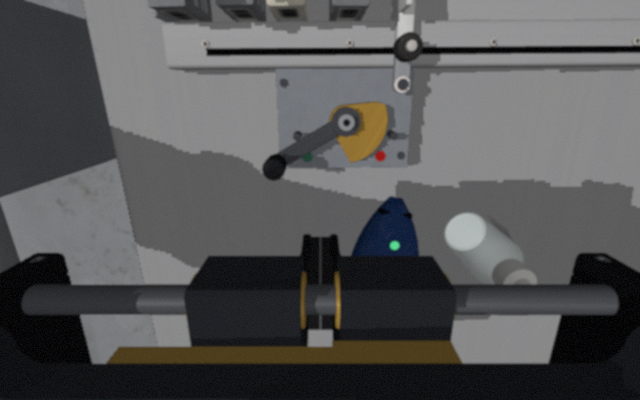

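The lever now lies at the low stop: the grip is at (274,167) against (276,171) predicted for −150°, and the lobe has turned away from the roller (402,85). Now to the knob.

```bash
python3 -m creep '[[[0,34,34,0,0,0,0],[0,68,68,0,0,0,0],[0,95,95,5,0,0,0],[0,109,108,10,0,0,0],[0,109,108,10,0,0,0]]]'; python3 -m creep '[[[0,0,0,30,0,0,0],[0,0,0,60,0,0,0],[0,0,0,72,0,0,0],[0,0,0,72,0,0,0]]]'; python3 -c "
from h import *
to(8,-85,39)"
```

```text
time: 6.15
position: [0.5965, 0.019, 0.1062]
tool_rot: [-2.243, -2.192, 0.0]
ft_force: [-0.1, 0.5, -0.5]
grip_width: 0.004
time: 6.55
position: [0.5945, 0.014, 0.0342]
tool_rot: [-2.251, -2.187, 0.006]
ft_force: [1.0, -0.1, -0.5]
grip_width: -0.0
t 6.55 tray mm [ 24.2 -85.4  34.2] F tray [ 1.  -0.1 -0.5] grip -0.0
-> (8, -85, 39) shift [  0.2 -16.2  -4.7] turn [-0.005  0.    -0.009]
```

```bash
python3 -m creep '[[[0,0,-5,-2,0,0,0],[0,0,-10,-4,0,0,0],[0,0,-14,-4,0,0,0],[0,0,-18,-4,0,0,0],[0,0,-22,-4,0,0,0]]]'; python3 -m creep '[[[0,0,-4,0,0,0,0],[0,0,-8,0,0,0,0],[0,0,-12,0,0,0,0],[0,0,-16,0,0,0,0],[0,0,-20,0,0,0,0]]]'; python3 -c "
from h import *
to(-63,-85,39)"
```

```text
time: 7.05
position: [0.5749, 0.0155, 0.0411]
tool_rot: [2.252, 2.189, 0.0]
ft_force: [0.3, 0.0, 0.4]
grip_width: 0.008
time: 7.55
position: [0.5549, 0.0161, 0.0406]
tool_rot: [2.252, 2.19, 0.0]
ft_force: [1.0, -0.5, 1.1]
grip_width: 0.005
t 7.55 tray mm [-15.4 -84.1  40.6] F tray [ 1.  -0.5  1.1] grip 0.01
-> (-63, -85, 39) shift [ -1.3 -47.6   1.6] turn [ 0.     0.    -0.008]
```

```bash
python3 -m creep '[[[0,-1,-4,1,0,0,0],[0,-1,-8,2,0,0,0],[0,-1,-12,2,0,0,0],[0,-1,-16,2,0,0,0],[0,-1,-20,2,0,0,0]]]'; python3 -m creep '[[[0,0,-4,0,0,0,0],[0,0,-8,0,0,0,0],[0,0,-12,0,0,0,0],[0,0,-15,0,0,0,0],[0,0,-18,0,0,0,0]]]'; python3 -c "
from h import *
to(-63,-85,39)
cv2.imwrite('pics/w5.png',ctrl.get_image('wrist')[:,:,::-1])"
```

```text
time: 8.05
position: [0.5346, 0.0157, 0.0384]
tool_rot: [-2.252, -2.19, 0.0]
ft_force: [0.2, -0.3, 0.1]
grip_width: 0.005
time: 8.55
position: [0.5169, 0.0161, 0.0385]
tool_rot: [2.252, 2.19, -0.0]
ft_force: [2.4, -1.5, -0.6]
grip_width: 0.004
t 8.55 tray mm [-53.4 -84.8  38.5] F tray [ 2.5 -1.4 -0.6] grip 0.0
-> (-63, -85, 39) shift [-0.2 -9.6 -0.5] turn [ 0.     0.    -0.008]
```

View pics/w5.png

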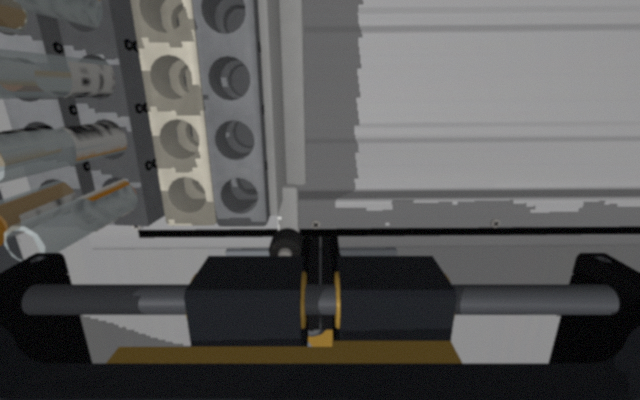

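The knob (285,245) is against the finger's left side, and the racks are closing up ahead of the plate. I'll continue slowly and watch the force.

```bash
python3 -m creep '[[[0,0,-2,0,0,0,0],[0,0,-4,0,0,0,0],[0,0,-6,0,0,0,0],[0,0,-8,0,0,0,0],[0,0,-9,0,0,0,0]]]'; python3 -c "
from h import *
where()"; python3 -m creep '[[[0,0,-1,0,0,0,0],[0,0,-2,0,0,0,0],[0,0,-3,0,0,0,0],[0,0,-4,0,0,0,0],[0,0,-4,0,0,0,0]]]'; python3 -c "
from h import *
where()"
```

```text
time: 9.1
position: [0.5079, 0.0164, 0.0386]
tool_rot: [2.252, 2.19, -0.0]
ft_force: [1.9, -1.5, -2.0]
grip_width: 0.003
t 9.1 tray mm [-62.4 -84.7  38.6] F tray [ 2.  -1.5 -2. ] grip 0.0
time: 9.6
position: [0.504, 0.0165, 0.0386]
tool_rot: [2.252, 2.19, -0.0]
ft_force: [1.2, -0.9, -0.8]
grip_width: 0.007
t 9.6 tray mm [-66.3 -84.6  38.6] F tray [ 1.2 -0.8 -0.8] grip 0.01
```

```bash
for i in 1 2 3; do python3 -m creep '[[[0,0,-1,0,0,0,0],[0,0,-2,0,0,0,0],[0,0,-3,0,0,0,0],[0,0,-3,0,0,0,0]]]' >/dev/null; python3 -c "
from h import *
where()"; done
```

```text
t 10.0 tray mm [-67.1 -84.6  39. ] F tray [ 8.1 -1.4 -4.4] grip 0.01
t 10.4 tray mm [-67.3 -84.4  39.7] F tray [13.6 -0.6 -8.5] grip 0.0
t 10.8 tray mm [-67.5 -84.3  40.4] F tray [ 19.1  -0.6 -12.1] grip 0.0
```

```bash
python3 -m creep '[[[0,0,12,0,0,0,0],[0,0,26,0,0,0,0],[0,0,26,-35,0,0,0],[0,0,26,-80,0,0,0],[0,0,26,-80,0,0,0]]]'; python3 -c "
from h import *
to(-126,-121,115)
im=ctrl.get_image('top')
cv2.imwrite('pics/c6.png',cv2.resize(im[140:290,170:350,::-1],None,fx=4.4,fy=4,interpolation=cv2.INTER_CUBIC)[:, :790])
im=ctrl.get_image('wrist');cv2.imwrite('pics/w6.png',im[:,:,::-1])
to(-126,-121,115)"
```

```text
time: 11.3
position: [0.524, 0.0177, 0.1234]
tool_rot: [2.248, 2.188, 0.008]
ft_force: [1.6, -0.6, 0.9]
grip_width: -0.0
t 11.3 tray mm [-46.3 -83.1 123.4] F tray [ 1.6 -0.5  0.9] grip -0.0
-> (-126, -121, 115) shift [-38.5 -79.5   7.9] turn [ 0.007 -0.    -0.007]
t 11.4 tray mm [-49.4 -84.1 119.1] F tray [-0.2  0.1 -0.6] grip 0.0
-> (-126, -121, 115) shift [-37.5 -76.3   4.1] turn [ 0.     0.    -0.008]
```

View pics/w6.png

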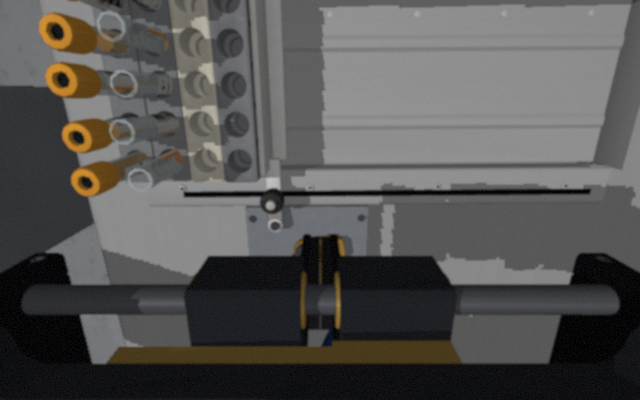

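```bash
python3 -c "
from h import *
for n,u,v,z in(('knob',271,200,.047),('roller',274,226,.034)):
    w=ray('wrist',u,v,z);print(n,np.round(1000*C.T@(w[:2]-O),1))"; python3 -m creep '[[[0,-7,-15,0,0,0,0],[0,-15,-30,0,0,0,0],[0,-23,-46,0,0,0,0],[0,-31,-62,0,0,0,0],[0,-37,-75,0,0,0,0]]]';python3 -m creep '[[[0,0,0,0,0,0,0],[0,0,0,30,0,0,0],[0,0,0,55,0,0,0],[0,0,0,68,0,0,0],[0,0,0,68,0,0,0]]]';python3 -c "
from h import *
where()"
```

```text
knob [-85.8 -77.5]
roller [ -86.6 -103.8]
time: 11.9
position: [0.4422, -0.0189, 0.1166]
tool_rot: [-2.25, -2.187, 0.004]
ft_force: [-0.2, -0.1, 0.4]
grip_width: 0.004
time: 12.4
position: [0.4432, -0.0178, 0.0484]
tool_rot: [-2.248, -2.188, 0.003]
ft_force: [-0.3, 0.3, -0.8]
grip_width: 0.007
t 12.4 tray mm [-126.5 -120.2   48.4] F tray [-0.3  0.3 -0.8] grip 0.01
```

The pusher is home: the knob is at −86 mm (expected −87) and the racks are closed up. Next I'll turn the lever back, checking force.

```bash
python3 -m creep '[[[0,-10,2,0,0,0,0],[0,-20,5,0,0,0,0],[0,-27,7,0,0,0,0],[0,-34,8,0,0,0,0],[0,-41,12,0,0,0,0]]]'; python3 -m creep '[[[0,-6,3,0,0,0,0],[0,-11,7,0,0,0,0],[0,-16,12,0,0,0,0],[0,-20,17,0,0,0,0],[0,-24,22,0,0,0,0]]]'; python3 -c "
from h import *
where()"
```

```text
time: 12.9
position: [0.4556, -0.0609, 0.0508]
tool_rot: [-2.253, -2.19, 0.002]
ft_force: [-0.7, 1.5, -0.0]
grip_width: 0.003
time: 13.4
position: [0.4776, -0.0849, 0.0504]
tool_rot: [-2.252, -2.19, 0.0]
ft_force: [-2.0, 0.2, 0.1]
grip_width: 0.005
t 13.4 tray mm [ -90.7 -186.6   50.4] F tray [-2.   0.2  0.1] grip 0.0
```

Now to (−81,−190), (−66,−194), (−50,−195), (−33,−190), (−16,−178).

```bash
python3 -m creep '[[[0,-3,7,1,0,0,0],[0,-5,14,2,0,0,0],[0,-7,21,2,0,0,0],[0,-8,28,2,0,0,0],[0,-8,35,2,0,0,0]]]'; python3 -m creep '[[[0,0,5,0,0,0,0],[0,0,10,0,0,0,0],[0,1,15,0,0,0,0],[0,3,20,0,0,0,0],[0,5,25,0,0,0,0]]]'; python3 -c "
from h import *
where()"
```

```text
time: 13.9
position: [0.5123, -0.0934, 0.0483]
tool_rot: [-2.252, -2.19, 0.0]
ft_force: [-1.2, 2.2, -0.6]
grip_width: 0.008
time: 14.4
position: [0.5376, -0.0897, 0.0486]
tool_rot: [2.252, 2.189, -0.0]
ft_force: [-1.2, -0.2, -0.3]
grip_width: 0.006
t 14.4 tray mm [ -30.6 -190.1   48.6] F tray [-1.2 -0.2 -0.3] grip 0.01
```

```bash
python3 -m creep '[[[0,3,4,0,0,0,0],[0,6,8,0,0,0,0],[0,9,11,0,0,0,0],[0,12,14,0,0,0,0],[0,12,14,0,0,0,0]]]'; python3 -c "
from h import *
where()"; python3 -m creep '[[[0,3,2,0,0,0,0],[0,6,4,0,0,0,0],[0,9,5,0,0,0,0],[0,9,5,0,0,0,0]]]';python3 -c "
from h import *
where()"
```

```text
time: 14.9
position: [0.5509, -0.0787, 0.0484]
tool_rot: [2.252, 2.19, -0.004]
ft_force: [-4.1, -3.0, 0.2]
grip_width: 0.004
t 14.9 tray mm [ -17.6 -178.9   48.4] F tray [-4.  -3.1  0.2] grip 0.0
time: 15.3
position: [0.5514, -0.0778, 0.0481]
tool_rot: [2.258, 2.184, -0.026]
ft_force: [-16.0, -16.1, 10.4]
grip_width: 0.006
t 15.3 tray mm [ -17.  -178.    48.1] F tray [-15.7 -16.4  10.4] grip 0.01
```

The force shows it at the stop. I'll back off, lift and look.

```bash
python3 -m creep '[[[0,-12,-8,0,0,0,0],[0,-22,-18,0,0,0,0],[0,-22,-18,-35,0,0,0],[0,-22,-18,-80,0,0,0],[0,-22,-18,-80,0,0,0]]]'; python3 -m creep '[[[0,-45,0,-20,0,0,0],[0,-90,0,-50,0,0,0],[0,-90,0,-50,0,0,0]]]'; python3 -c "
from h import *
where()
im=ctrl.get_image('wrist');cv2.imwrite('pics/w7.png',im[:,:,::-1])
p=ctrl.camera_params('wrist')
for n,X in(('piv',(-58,-130,42)),('grip@-30',(-6,-160,63)),('knob',(-87,-80,47)),('roller',(-87,-104,34))):
    print(n,proj('wrist',np.r_[C@[X[0]/1e3,X[1]/1e3]+O,X[2]/1e3],p))
im=ctrl.get_image('top')
cv2.imwrite('pics/c7.png',cv2.resize(im[140:290,170:350,::-1],None,fx=4.4,fy=4,interpolation=cv2.INTER_CUBIC)[:, :790])"
```

```text
time: 15.8
position: [0.5427, -0.0898, 0.1347]
tool_rot: [2.244, 2.184, 0.011]
ft_force: [0.3, 0.2, 0.2]
grip_width: 0.006
time: 16.1
position: [0.5368, -0.1876, 0.1815]
tool_rot: [2.256, 2.175, 0.001]
ft_force: [0.3, -0.5, 0.2]
grip_width: 0.002
t 16.1 tray mm [ -29.4 -288.1  181.5] F tray [ 0.3 -0.5  0.2] grip 0.0
piv [281.03116274  -2.693199  ]
grip@-30 [347.99310373  33.49271281]
knob [237.61023123 -80.90753244]
roller [244.09572041 -36.51974668]
```

View pics/w7.png

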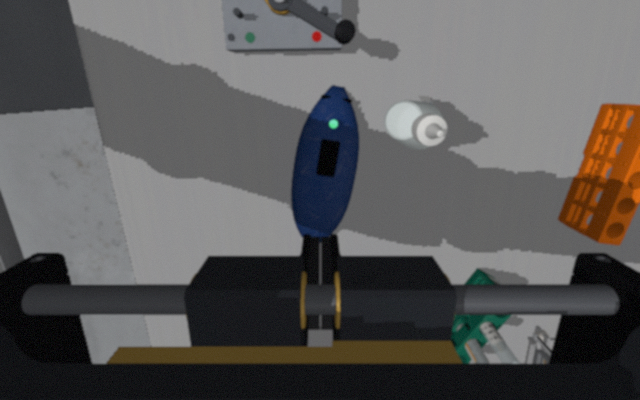

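View pics/c7.png

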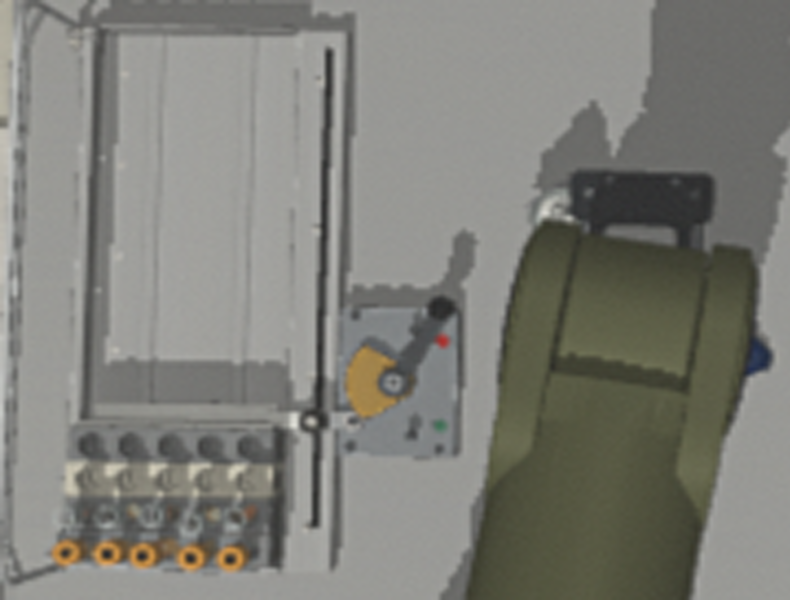

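The wrist view shows the lever by the red dot (317,36), with the scanner and bottle standing as before. The top crop shows the grip at (441,307), as at the start, the lobe behind the roller (354,421), the knob at (312,421) and the racks closed up. One numeric check, then I'll hand in.

```bash
python3 -c "
from h import *
c=lambda u,v:(170+(u+.5)/4.4-.5,140+(v+.5)/4-.5)
t=lambda u,v,z:1000*C.T@(ray('top',*c(u,v),z)[:2]-O)
k=t(312,421,.047);g=t(441,307,.063)-t(393,382,.042);print(k,'pusher',162-k[0],'lever',np.degrees(np.arctan2(g[1],g[0])))
where();print(ctrl.close_job())"
```

```text
[-85.49452591 -80.56569739] pusher 247.49452591241518 lever -31.03066812508349
t 16.2 tray mm [ -30.2 -282.1  179. ] F tray [0.1 0.9 0.2] grip 0.01
the job is handed in; nothing more can be done
None
```

The tray is ready to carry and the job is handed in, at about 16 s on the robot's clock. With shut fingers I pushed the lever to its low stop, then the knob until the racks closed up. I then pushed the lever back to the locked stop and withdrew.

Last checks:
- **Pusher:** measured at about 0.2475 m from the top camera, good to about 2 mm; the locked range is 0.247 to 0.249.
- **Lever:** at −31°, the same as measured at the start, when it stood at its locked end (−30° nominal). The cam lobe shows behind the roller.
- **Racks:** all four are upright and closed up against the end stop.
- **Things round the tray:** the bottle and scanner look undisturbed. The cap tray and green rack were not measured again, but the arm only passed well above the bench there.
- **Forces:** the highest reading I took was about 25 N, pressing the lever onto its locked stop. I only read the force at the end of each move.
- **Camera agreement:** early on, the wrist and top cameras disagreed by about 3 mm while the arm was settling. This did not affect the result.

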